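Turn the coated samples face down and photograph their backs

TASK

Photograph the code labels on the backs of the full-size coated samples: with the lifter's blade slipped under an edge, tip every full-size (64 mm) sample over so that it lies flat on its coloured face, leave the smaller look-alikes colour up, and touch no sample with the gripper itself. Only when all are turned, press the recessed shutter button right down with the stylus and let it spring back. Leave the lifter standing lengthwise on its parking mat as it stood at the start, and the stylus fully home in its stand, and do not disturb the radio, the pen pot or the jar.

Things in the scene. Friction and masses are not known exactly. Their poses are not given: they have to be found in the camera images.
- large_a_mid (a point): Full-size blue sample: plate 64 x 64 x 3 mm, colour on one face; bare back with paper label and four 9 x 9 x 6 mm rubber feet centred 26 mm from the centre in x and in y (6 mm gap under every edge, 43 mm wide between feet). Starts on its feet. Point: its centre, mid 9 mm height. x, y along edges; z out of the coloured face (down once turned). 50 g. May be absent.
- large_b_mid (a point): Full-size green sample: plate 64 x 64 x 3 mm, colour on one face; bare back with paper label and four 9 x 9 x 6 mm rubber feet centred 26 mm from the centre in x and in y (6 mm gap under every edge, 43 mm wide between feet). Starts on its feet. Point: its centre, mid 9 mm height. x, y along edges; z out of the coloured face (down once turned). 50 g. May be absent.
- large_c_mid (a point): Full-size red sample: plate 64 x 64 x 3 mm, colour on one face; bare back with paper label and four 9 x 9 x 6 mm rubber feet centred 26 mm from the centre in x and in y (6 mm gap under every edge, 43 mm wide between feet). Starts on its feet. Point: its centre, mid 9 mm height. x, y along edges; z out of the coloured face (down once turned). 50 g. May be absent.
- large_d_mid (a point): Full-size yellow sample: plate 64 x 64 x 3 mm, colour on one face; bare back with paper label and four 9 x 9 x 6 mm rubber feet centred 26 mm from the centre in x and in y (6 mm gap under every edge, 43 mm wide between feet). Starts on its feet. Point: its centre, mid 9 mm height. x, y along edges; z out of the coloured face (down once turned). 50 g. May be absent.
- small_a_mid (a point): Smaller look-alike blue sample: plate 46 x 46 x 3 mm, colour on one face; bare back with paper label and four 9 x 9 x 6 mm rubber feet centred 17 mm from the centre in x and in y (6 mm gap under every edge, 25 mm wide between feet). Starts on its feet. Point: its centre, mid 9 mm height. x, y along edges; z out of the coloured face (down once turned). 30 g.
- small_b_mid (a point): Smaller look-alike red sample: plate 46 x 46 x 3 mm, colour on one face; bare back with paper label and four 9 x 9 x 6 mm rubber feet centred 17 mm from the centre in x and in y (6 mm gap under every edge, 25 mm wide between feet). Starts on its feet. Point: its centre, mid 9 mm height. x, y along edges; z out of the coloured face (down once turned). 30 g.
- lifter_grip (a point): Lifter, a loose tool: steel blade 108 x 30 x 2 mm along its x, flat on the desk, with an upright orange grip 26 (x) x 16 (y) x 64 mm on it. Point: in the grip, on its axis, 36 mm above the blade's underside, 30 mm below the grip's top. x points along the blade to its free tip, 88 mm ahead of the point (the blade ends 20 mm behind it); z up the grip. 120 g.
- park_spot (a point): The lifter's place on its yellow-edged grey parking mat (flat, 160 mm along x, 80 mm wide, its middle 30 mm ahead of this point in x): at the start the lifter's grip stands above this point, within 10 mm, with its x within 0.1 rad of this point's x. On the desk surface.
- stylus_grip (a point): Stylus, a loose tool standing tip down in its stand: red square grip 14 x 14 x 60 mm; below it a black collar 24 mm across, 5 mm thick, then a steel shank 6 mm across, 26 mm long. Point: in the red grip, on the axis, 66 mm above the shank's tip, 40 mm above the collar's underside, 25 mm below the top. z up, x and y square to the grip's sides. 40 g.
- stand_hole0 (a point): Mouth of the stylus stand's 13 mm square hole, centre of the top of the fixed grey stand (56 x 56 x 32 mm, top 32 mm above the desk, hole right through). The stylus's collar rests on this top, so stylus_grip is 40 mm above this point when home.
- shutter_top (a point): Centre of the top of the blue shutter button (12 mm across), at the bottom of a 16 x 16 mm well in the middle of the white camera control box (fixed, 60 x 80 mm, 42 mm high). The button's top is 8 mm below the box's top (34 mm above the desk) and goes straight down.
- shutter (a joint): Shutter button travel in m: 0 released, 0.005 fully down; spring, about 1.4 N to start and 5 N fully down; springs back.
- radio_mid (a point): Bystander: black two-way radio standing up, 36 x 58 x 110 mm with a 90 mm aerial; point 55 mm above its underside.
- pen_pot_mid (a point): Bystander: square steel pen pot 75 x 75 x 100 mm with pens up to 155 mm high; point 50 mm above its underside.
- clip_jar_mid (a point): Bystander: amber jar, 64 mm across, 60 mm high; point 30 mm above its underside.
Mind the look-alikes: they are no part of the job. Leave any pink look-alike of the part that bears large_b_mid alone.

How it is judged:
On the way, in this order (a step that is already met when the one before it is completed fails the run):
1. a full-size sample is tipped up on the lifter (((contact force between lifter and large_a above 0.03 N and angle between large_a_mid's own z axis and vertical above 0.4 rad) or (contact force between lifter and large_b above 0.03 N and angle between large_b_mid's own z axis and vertical above 0.4 rad) or (contact force between lifter and large_c above 0.03 N and angle between large_c_mid's own z axis and vertical above 0.4 rad) or (contact force between lifter and large_d above 0.03 N and angle between large_d_mid's own z axis and vertical above 0.4 rad))).
2. all full-size samples lie flat on the desk, coloured face down (angle between each of large_a_mid, large_b_mid, large_c_mid, large_d_mid's own z axis and vertical above 2.95 rad and height (world z) of each of large_a_mid, large_b_mid, large_c_mid, large_d_mid below 0.012 m), for 0.2 s.
3. shutter button pressed right down with the stylus (value of joint shutter above 0.0035 m and contact force between stylus and camera_box above 0.5 N), for 0.1 s.
At the end, for the whole second after the job is handed in: Full-size samples flat, colour down (0.19 rad, below 12 mm); small ones colour up (0.15 rad); lifter upright on the desk, grip within 35 mm of the mat's spot, blade along it (0.4 rad); stylus upright in its stand, within 10 mm of the hole, fully home (5 mm); shutter released; all at rest (all of step 2 and angle between each of small_a_mid, small_b_mid, stylus_grip's own z axis and vertical below 0.15 rad and linear speed of each of large_a, large_b, large_c, large_d, small_a, small_b, lifter, stylus below 0.02 m/s and horizontal distance between lifter_grip and park_spot below 0.035 m and angle between the x axis of lifter_grip and the x axis of park_spot, either way round below 0.4 rad and angle between lifter_grip's own z axis and vertical below 0.12 rad and height (world z) of lifter_grip below 0.045 m and horizontal distance between stylus_grip and stand_hole0 below 0.01 m and z of stylus_grip in the frame of stand_hole0 between 0.035 and 0.045 m and value of joint shutter below 0.001 m); the robot touches nothing.
It fails at once if the gripper touches a sample (contact force between the fingers and large_a above 0.5 N or contact force between the fingers and large_b above 0.5 N or contact force between the fingers and large_c above 0.5 N or contact force between the fingers and large_d above 0.5 N or contact force between the fingers and small_a above 0.5 N or contact force between the fingers and small_b above 0.5 N).
It fails at once if a smaller sample is tipped over (angle between any of small_a_mid, small_b_mid's own z axis and vertical above 0.8 rad).
It fails at once if radio, pen pot or jar disturbed (distance of any of radio_mid, pen_pot_mid, clip_jar_mid from where it was at the start of the episode above 0.03 m or angle between any of radio_mid, pen_pot_mid, clip_jar_mid's own z axis and vertical above 0.3 rad).
It fails at once if shutter pressed before every full-size sample is turned (value of joint shutter above 0.0035 m and angle between any of large_a_mid, large_b_mid, large_c_mid, large_d_mid's own z axis and vertical below 2.8 rad).
Of large_a, large_b, large_c, large_d only 3 to 4 are there at a start; the rules pass over those that are not, and their reading is None.
At some moment in a run one of large_a, large_b, large_c, large_d may be knocked a few centimetres aside while the robot is not near it.
It also fails if it takes over 200 s, if anything falls off the work surface, if the arm or the gripper's body presses on something with over 40 N, if the wrist force passes 120 N, or if a joint passes its speed limit or range.

ROBOT

A 6-joint arm with a two-finger parallel gripper is mounted at the origin on the work surface. World frame = base frame: x ahead of the robot, y to its left, z up, the work surface at z = 0. Lengths are in m, angles in rad, forces in N, time in s.
With the tool pointing down it reaches from about 0.3 to 0.775 m from the base axis. Payload 14.6 kg.
Tool frame: the origin (TCP) lies at the very end of the fingers, on their centre line; the grasp point (between the pads) lies 19 mm behind it; z points along the fingers, y is the line along which they close (so a half turn about z gives the same grasp; the last joint's range is limited). The gripper opens to 94 mm and grips with 3 to 60 N. Pads are 16 mm wide; open, the fingers measure 119 mm over their backs; the gripper's body (75 mm by 177 mm) begins 78 mm behind the grasp point.
Start: joints at [-1.277, 0.3, 1.521, -0, 1.321, -0.067], TCP at [0.194, -0.515, 0.205] pointing down, gripper open.
Joint ranges: [-3.03, 3.03], [-0.79, 2.21], [0.23, 2.52], [-1.04, 4.18], [0, 3.07], [-2.55, 2.55]. Speed limits (rad/s): [2.22, 2.22, 2.57, 3.14, 3.14, 3.14].

INTERFACE

Orientations are given as [roll, pitch, yaw] about the fixed x, y, z axes, in that order (R = Rz(yaw) Ry(pitch) Rx(roll)).
In Python, from station import ctrl gives the robot as it stands.
- The arm moves only by the tool move_arm, never from a script. Its argument "increments" is a list of rows, each a list of 7 numbers: the opening, from 0 (shut) to 1 (fully open), then the shift along the tool's x, y, z in units of 50 mm (1.0 is 50 mm), then the turn, a rotation vector about the tool's x, y, z in rad. In form: [[claw, tx, ty, tz, rx, ry, rz], ...]. A call has 1 to 20 rows; each row shifts and turns the commanded pose from where the row before left it, along the tool's axes as they then stand; what a row does not reach is not made up. A row lasts 1/10 s, in which the tool goes at most 50 mm and 8.59 degrees, less where a joint would pass 70% of its speed; a pose out of reach is approached as far as the arm can. A call is refused whole if a number of a shift passes 1 or a number of a turn 0.15, either way. A call with a gripper value outside its range is refused whole. The fingers move at their own pace and stop on an object; "force" is the grip in N (left out, the last holds). Time passes only in rows, so rows that do not move let the fingers close. It gives the time, the measured TCP pose, the force, the opening and the grip force at its end, in the units of the state.
- ctrl.get_obs(): the state, without advancing time (a new reading comes with each control period).
- ctrl.camera(name): name is "scene" or "top"; returns a dict with "color" (400x640x3 uint8, blue, green, red), "K" (3x3 intrinsics, pixels), "distortion" ([k1, k2, p1, p2, k3] as OpenCV has them; the pictures are not rectified), "pose" (4x4, takes a point from camera to world coordinates). Camera axes: x right, y down, z forward; pixel columns grow to the right and rows downward; lengths in m; the calibration is good to about 2 mm. A picture is of the moment at which its call begins. There is no depth.
- ctrl.hand_in(): hands the job in; it is judged then, once.
Trained networks look in a picture, given as the dict that the camera call returned (one of the last four; its "shot" number tells which), for a name from the list of things; names that differ only in an ending like _2 or _b are one class to them, and where a whole thing is asked for, a point or a joint stands for the part that bears it (a point fixed in the world has none). Each returns a list of dicts, best first, with "conf" (0 to 1); they miss things now and then, are a little off and sometimes report something else, mostly with a low value. They report only what shows in the picture. A call takes as long as a camera call. They do not tell look-alikes from the thing itself.
- ctrl.cut_out(name, picture): "mask" (400x640 bool, what is visible of it) and "centre" ([row, column] in pixels, amid what is visible of it).
The state is a dict: "time_s": time; "qpos": joint angles; "joint_vel": joint speeds; "tau": joint torques, N m; "ee_pos": TCP position; "eef_rot": TCP orientation; "force": force on the tool from outside, world axes, zero at the start; "moment": the same for the moment, N m; "grip_width": finger opening in m; "grip_force": force on a finger pad.
Only numpy, scipy, OpenCV 4.12 (cv2) and the standard library are available. Lean on these libraries where they do the work, as an engineer would, in place of code of your own. Each camera call takes 0.05 s, during which the arm holds its last target. There are 200 camera calls.

## Working session

There is one attempt and no reset: what is moved stays moved. The work goes in short steps, Python scripts to look and compute and a tool call to move; the robot and the scene stay as the last step left them, time stands still between calls to the robot, and variables do not carry over. Pictures are saved under pics/ and viewed, at most 14 in all, crops included, and the job is handed in when it is done.

Besides the shell and the picture viewer there is one more tool, called as name([rows], argument=value, ...), one row to a line, values as JSON. move_arm: Moves the arm, as the interface text tells. Its arguments: {"type":"object","properties":{"increments":{"type":"array","items":{"type":"array","items":{"type":"number"}}},"force":{"type":"number"}},"required":["increments"]}

```bash
mkdir -p pics; ls
python3 - <<'E'
from station import ctrl
import cv2,numpy as np
o=ctrl.get_obs();print(o)
for n in("top","scene"):
    p=ctrl.camera(n);cv2.imwrite(f"pics/{n}0.png",p["color"]);print(n,p["K"].tolist(),p["distortion"],np.round(p["pose"],4).tolist())
E
```

```text
pics
{'time_s': 0.0, 'qpos': array([-1.27660750e+00,  3.00466596e-01,  1.52159017e+00, -1.60831597e-05,
        1.32071302e+00, -6.66054171e-02]), 'joint_vel': array([-1.53892500e-04, -6.71533714e-04,  7.36361348e-04,  8.00152662e-04,
       -5.50346494e-05,  9.22673399e-04]), 'tau': array([-2.01656170e-03, -5.31809127e+01, -3.52739024e+01,  7.07202265e-02,
        2.44248135e-02, -4.16735941e-05]), 'ee_pos': array([ 0.19407144, -0.51433312,  0.20488496]), 'eef_rot': array([-3.14041710e+00, -6.28017640e-05,  3.60798198e-01]), 'force': array([-0.02827721,  0.43233875,  0.19211181]), 'moment': array([-0.00646016,  0.07499444, -0.04741561]), 'grip_force': 0.0, 'grip_width': 0.09398453594371386}
top [[470.4707268599293, 0.0, 316.44390568741136], [0.0, 470.4707268599293, 196.35681933511978], [0.0, 0.0, 1.0]] [-0.0524793  0.         0.         0.         0.       ] [[0.0399, -0.9788, 0.2009, 0.396], [-0.9992, -0.0391, 0.008, -0.0096], [0.0001, -0.201, -0.9796, 1.2051], [0.0, 0.0, 0.0, 1.0]]
scene [[367.22506833631616, 0.0, 319.83131744925913], [0.0, 367.22506833631616, 207.0206824546741], [0.0, 0.0, 1.0]] [0.0042078 0.        0.        0.        0.       ] [[0.0318, 0.7509, -0.6596, 1.2487], [0.9993, -0.0106, 0.0362, -0.0449], [0.0202, -0.6603, -0.7507, 0.8094], [0.0, 0.0, 0.0, 1.0]]
```

View pics/top0.png

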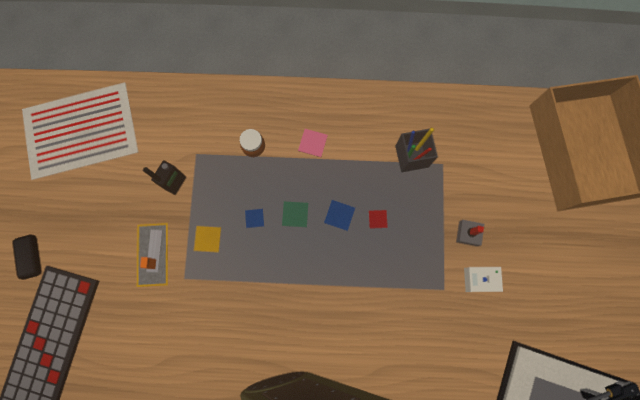

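View pics/scene0.png

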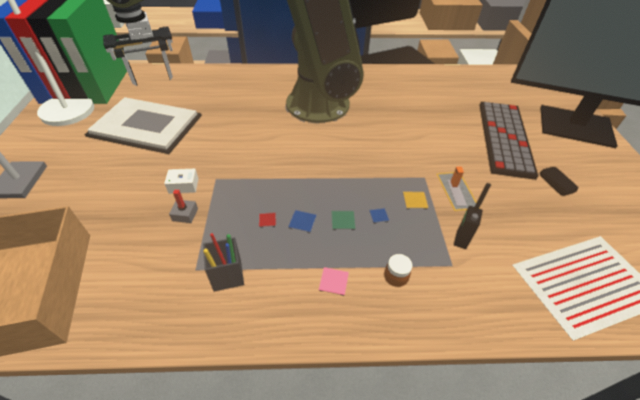

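Top image: large yellow (207,239), small blue (255,218), large green (295,214), large blue (340,215), small red (378,219; there is no large red), pink decoy (313,143), lifter (152,250), stylus (475,232), box (486,279). I'll measure these and check sizes.

```bash
cat > h.py <<'E'
from station import ctrl
import cv2,numpy as np
from scipy.spatial.transform import Rotation as R
def p2w(p,uv,z):
    n=cv2.undistortPoints(np.float64(uv).reshape(-1,1,2),p["K"],p["distortion"]).reshape(-1,2)
    d=np.c_[n,np.ones(len(n))]@p["pose"][:3,:3].T; o=p["pose"][:3,3]
    return o+d*((z-o[2])/d[:,2])[:,None]
H={'yellow':((18,120,90),(32,255,255)),'green':((65,70,40),(90,255,255)),'blue':((100,120,60),(125,255,255)),'red':((172,150,90),(4,255,255)),'orange':((5,190,90),(14,255,255)),'pink':((160,60,120),(178,160,255))}
def mask(p,c):
    h=cv2.cvtColor(p["color"],cv2.COLOR_BGR2HSV);a,b=H[c]
    if a[0]>b[0]: return cv2.inRange(h,a,(180,255,255))|cv2.inRange(h,(0,a[1],a[2]),b)
    return cv2.inRange(h,a,b)
def rects(p,c,z,amin=60):
    out=[]
    for k in cv2.findContours(mask(p,c),cv2.RETR_EXTERNAL,cv2.CHAIN_APPROX_NONE)[0]:
        if cv2.contourArea(k)<amin: continue
        u=k.reshape(-1,2); w=p2w(p,u,z)[:,:2]
        r=cv2.minAreaRect((w*1000).astype(np.float32)); out.append((u.mean(0).round(),np.round(r[0]),np.round(r[1]),round(r[2],1)))
    return out
E
python3 - <<'E'
from h import *
for n in("top","scene"):
    p=ctrl.camera(n);print(n)
    for c in H:
        z=.009 if c!='orange' else .066
        for r in rects(p,c,z,40): print(c,*r)
    for nm in ("lifter_grip","stylus_grip","radio_mid","pen_pot_mid","clip_jar_mid","shutter_top","stand_hole0"):
        try:
            for d in ctrl.cut_out(nm,p)[:2]: print(nm,round(d["conf"],2),np.round(d["centre"]),p2w(p,[d["centre"][::-1]],.03).round(3))
        except Exception as e: print(nm,e)
    if n=="top":
        a=cv2.resize(p["color"][215:295,120:190],None,fx=6,fy=6,interpolation=2);b=cv2.resize(p["color"][215:295,450:515],None,fx=6,fy=6,interpolation=2)
        cv2.imwrite("pics/c1.png",np.hstack([a,b])[:, :800])
E
```

```text
top
yellow [207. 239.] [520. 275.] [65. 65.] 89.9
yellow [152. 255.] [475. 415.] [161.  80.] 5.8
yellow [424. 138.] [ 810. -281.] [11. 79.] 54.8
green [295. 214.] [593.  54.] [62. 62.] 89.1
blue [254. 218.] [579. 158.] [43. 44.] 8.1
blue [339. 215.] [595. -60.] [61. 61.] 73.3
red [ 53. 376.] [163. 631.] [25. 28.] 77.2
red [ 46. 360.] [201. 654.] [25. 28.] 75.2
red [ 39. 343.] [240. 678.] [25. 28.] 74.3
red [ 32. 327.] [278. 702.] [25. 27.] 75.9
red [ 83. 287.] [384. 581.] [25. 28.] 77.8
red [476. 230.] [ 570. -414.] [16. 34.] 11.4
red [378. 219.] [ 589. -159.] [44. 44.] 2.2
red [ 82. 150.] [743. 636.] [  5. 243.] 17.1
red [ 80. 143.] [762. 642.] [  6. 243.] 17.1
red [ 78. 130.] [800. 653.] [  6. 245.] 17.2
red [ 77. 123.] [819. 659.] [  6. 245.] 17.1
red [ 75. 110.] [857. 672.] [  6. 244.] 17.2
red [ 74. 103.] [876. 676.] [  5. 242.] 17.0
orange [148. 263.] [450. 402.] [22. 33.] 2.6
pink [312. 143.] [787.  17.] [63. 63.] 76.4
lifter_grip 0.88 [253. 152.] [[0.475 0.406 0.03 ]]
stylus_grip 0.64 [212. 337.] [[ 0.598 -0.054  0.03 ]]
pen_pot_mid 0.9 [150. 418.] [[ 0.771 -0.26   0.03 ]]
cl
[... 944 characters left out ...]
9
red [267. 219.] [ 588. -156.] [41. 40.] 4.3
red [179. 198.] [ 503. -418.] [74. 14.] 29.8
red [38. 51.] [ -483. -1303.] [1132.  200.] 27.9
pink [333. 281.] [786.  20.] [62. 67.] 76.2
lifter_grip 0.95 [186. 458.] [[0.486 0.411 0.03 ]]
stylus_grip 0.7 [200. 417.] [[0.539 0.274 0.03 ]]
stylus_grip 0.5 [196. 181.] [[ 0.518 -0.404  0.03 ]]
radio_mid 0.65 [223. 471.] [[0.629 0.407 0.03 ]]
radio_mid 0.58 [220. 344.] [[0.614 0.057 0.03 ]]
pen_pot_mid 0.65 [261. 222.] [[ 0.74  -0.255  0.03 ]]
pen_pot_mid 0.53 [203. 417.] [[0.551 0.272 0.03 ]]
clip_jar_mid 0.74 [272. 399.] [[0.778 0.18  0.03 ]]
shutter_top 0.31 [220. 268.] [[ 0.61  -0.152  0.03 ]]
stand_hole0 0.98 [213. 182.] [[ 0.58  -0.388  0.03 ]]
```

View pics/c1.png

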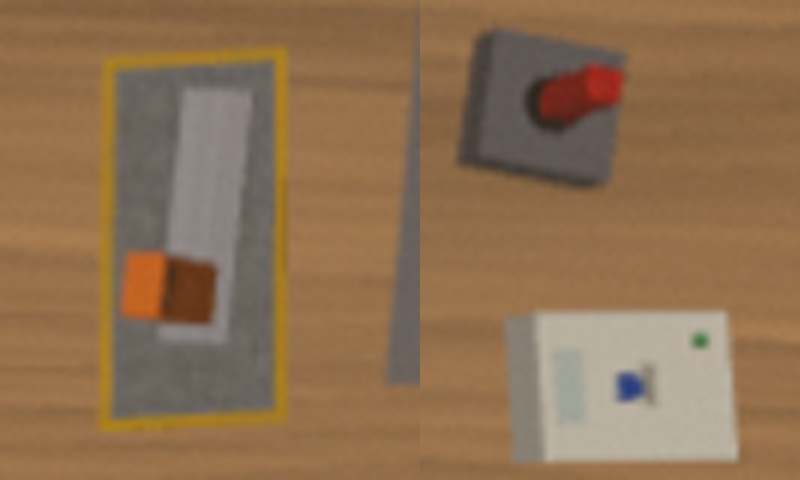

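The crop shows the lifter: orange grip at (148,263), with the blade tip pointing up in the image (+x). The stylus stands in the grey stand at (471,233), and the blue button is at about (485,279). The lifter is the only orange-gripped tool. The full-size samples, by their 61–65 mm edges, are yellow, green and blue. The red one is 44 mm, so it is small.

```bash
cat >> h.py <<'E'
def to(x,y,z,yaw,tilt=0,cmd=None):
    """Delta in tool axes (50mm units) and rotvec to TCP x,y,z with lifter yaw, tip-up tilt (rad)"""
    o=ctrl.get_obs(); A=R.from_euler('xyz',o['eef_rot']); 
    B=R.from_euler('z',yaw+np.pi/2)*R.from_euler('x',np.pi)*R.from_euler('x',-tilt)
    d=np.array([x,y,z])-o['ee_pos']
    print('t',round(o['time_s'],1),'pos',o['ee_pos'].round(4),'rotvec',(A.inv()*B).as_rotvec().round(3),'d before rot',(A.inv().apply(d)/.05).round(3),'d after rot',(B.inv().apply(d)/.05).round(3))
E
python3 - <<'E'
from h import *
p=ctrl.camera("top")
def w(pts,off,u0,z,v0=215): 
    a=np.array(pts,float); a=np.c_[u0+(a[:,0]-off)/6-.4,v0+a[:,1]/6-.4]; return p2w(p,a,z)[:,:2]
def ang(a,b): d=b-a; return round(np.degrees(np.arctan2(d[1],d[0])),1)
b=w([(183,90),(251,92),(160,340),(227,343)],0,120,.002);print((b*1000).round(),'blade yaw',ang(b[2],b[0]),ang(b[3],b[1]))
m=w([(105,60),(285,50),(275,418),(100,430)],0,120,0);print((m*1000).round(),'mat',ang(m[3],m[0]),ang(m[2],m[1]),m.mean(0))
g=w([(125,252),(167,252),(164,322),(122,320)],0,120,.066);print('grip top',(g*1000).round(),g.mean(0))
s=w([(497,32),(625,53),(603,185),(480,165)],420,450,.032);print('stand',(s*1000).round(),s.mean(0),ang(s[3],s[0]),ang(s[2],s[1]))
c=w([(535,312),(728,312),(738,460),(545,460)],420,450,.042);print('box',(c*1000).round(),c.mean(0),ang(c[3],c[0]),ang(c[2],c[1]))
print('button',w([(630,387)],420,450,.034)); print('stylus top',w([(605,85)],420,450,.097))
to(.45,-.2,.205,0)
E
```

```text
[[538. 427.]
 [538. 398.]
 [431. 426.]
 [431. 397.]] blade yaw 0.8 0.4
[[549. 464.]
 [557. 385.]
 [400. 374.]
 [392. 448.]] mat 5.6 4.2 [0.47474175 0.41778109]
grip top [[463. 421.]
 [464. 404.]
 [436. 402.]
 [436. 419.]] [0.44988843 0.41126971]
stand [[ 590. -372.]
 [ 583. -426.]
 [ 527. -415.]
 [ 534. -364.]] [ 0.55874116 -0.39429902] -8.4 -11.0
box [[ 473. -382.]
 [ 476. -463.]
 [ 416. -465.]
 [ 413. -385.]] [ 0.44429609 -0.42382435] 2.8 2.1
button [[ 0.44400701 -0.42385896]]
stylus top [[ 0.55991935 -0.39478663]]
t 0.9 pos [ 0.1942 -0.5146  0.2055] rotvec [ 0.    0.   -1.21] d before rot [ 7.009 -4.08   0.009] d after rot [6.292 5.117 0.009]
```

move_arm([
  [1,0,0,0,0,0,-0.14],
  [1,0,0,0,0,0,-0.14],
  [1,0,0,0,0,0,-0.14],
  [1,0,0,0,0,0,-0.14],
  [1,0,0,0,0,0,-0.14],
  [1,0,0,0,0,0,-0.14],
  [1,0,0,0,0,0,-0.14],
  [1,0,0,0,0,0,-0.14],
  [1,0,0,0,0,0,-0.1],
  [1,0.8,0.65,0,0,0,0],
  [1,0.8,0.65,0,0,0,0],
  [1,0.8,0.65,0,0,0,0],
  [1,0.8,0.65,0,0,0,0],
  [1,0.8,0.65,0,0,0,0],
  [1,0.8,0.65,0,0,0,0],
  [1,0.8,0.65,0,0,0,0],
  [1,0.7,0.55,0,0,0,0],
  [1,0.8,0,0,0,0,0],
  [1,0.8,0,0,0,0,0],
  [1,0.8,0,0,0,0,0],
], force=40)

```text
time_s: 2.95
ee_pos: [0.4379, -0.0839, 0.2055]
eef_rot: [3.141, 0.0, 1.581]
force: [0.6, -0.3, -0.5]
grip_width: 0.094
grip_force: 0.0
```

```bash
python3 -c "
from h import *
to(.4505,.412,.10,.01)"
```

```text
t 3.0 pos [ 0.4379 -0.0839  0.2055] rotvec [0. 0. 0.] d before rot [9.914 0.352 2.109] d after rot [9.914 0.351 2.109]
```

move_arm([
  [1,0.82,0,0,0,0,0],
  [1,0.82,0,0,0,0,0],
  [1,0.82,0,0,0,0,0],
  [1,0.82,0,0,0,0,0],
  [1,0.82,0,0,0,0,0],
  [1,0.82,0,0,0,0,0],
  [1,0.82,0,0,0,0,0],
  [1,0.82,0,0,0,0,0],
  [1,0.82,0.1,0,0,0,0],
  [1,0.82,0.1,0.4,0,0,0],
  [1,0.82,0.1,0.7,0,0,0],
  [1,0.82,0.05,0.8,0,0,0],
  [1,0,0,0.2,0,0,0],
  [1,0,0,0,0,0,0],
  [1,0,0,0,0,0,0],
])

```text
time_s: 4.45
ee_pos: [0.4505, 0.3978, 0.1094]
eef_rot: [3.141, -0.001, 1.58]
force: [-0.2, -0.9, -0.6]
grip_width: 0.0939
grip_force: 0.0
```

```bash
python3 -c "
from h import *
p=ctrl.camera('scene');a=p['color'][130:260,390:530];cv2.imwrite('pics/s1.png',cv2.resize(a,None,fx=4,fy=4,interpolation=2))
to(.4505,.412,.020,.01)"
```

```text
t 4.5 pos [0.4508 0.3978 0.11  ] rotvec [ 0.002 -0.001 -0.001] d before rot [ 0.281 -0.007  1.8  ] d after rot [ 0.283 -0.003  1.8  ]
```

View pics/s1.png

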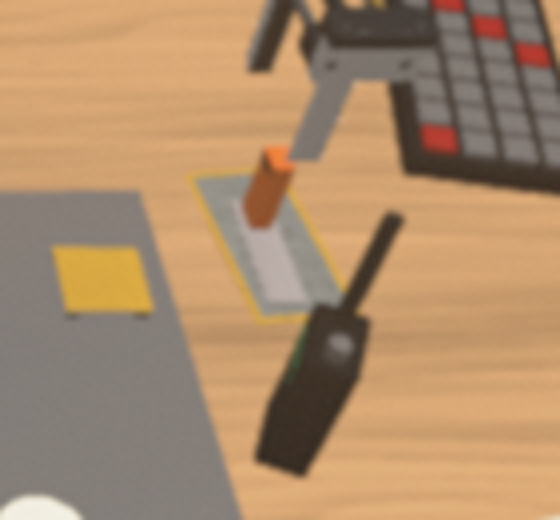

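The scene crop shows the lifter grip (crop 268,190), with the open fingers just above it and beside it in y. The radio at (310,390) is clear. I'll shift in y first, then go down.

move_arm([
  [1,0.28,0,0,0,0,0],
  [1,0,0,0.4,0,0,0],
  [1,0,0,0.5,0,0,0],
  [1,0,0,0.5,0,0,0],
  [1,0,0,0.36,0,0,0],
  [1,0,0,0,0,0,0],
  [1,0,0,0,0,0,0],
  [0,0,0,0,0,0,0],
  [0,0,0,0,0,0,0],
  [0,0,0,0,0,0,0],
  [0,0,0,0,0,0,0],
  [0,0,0,0,0,0,0],
  [0,0,0,0,0,0,0],
  [0,0,0,0,0,0,0],
  [0,0,0,0,0,0,0],
  [0,0,0,0,0,0,0],
], force=40)

```text
time_s: 6.1
ee_pos: [0.4498, 0.4123, 0.0202]
eef_rot: [-3.141, 0.0, 1.581]
force: [-0.4, 0.2, -0.4]
grip_width: 0.0258
grip_force: 40.3
```

```bash
python3 -c "
from h import *
p=ctrl.camera('scene');a=p['color'][130:260,390:530];cv2.imwrite('pics/s2.png',cv2.resize(a,None,fx=4,fy=4,interpolation=2))
o=ctrl.get_obs();print(o['force'],o['grip_width'],o['grip_force'])
to(.4505,.412,.10,.01)"
```

```text
[-0.87712425 -0.14333206 -0.38765037] 0.025815068645270486 39.99411642551422
t 6.2 pos [0.4498 0.4122 0.0202] rotvec [-0.  0. -0.] d before rot [-0.005  0.013 -1.596] d after rot [-0.005  0.013 -1.596]
```

move_arm([
  [0,0,0,-0.2,0,0,0],
  [0,0,0,-0.4,0,0,0],
  [0,0,0,-0.4,0,0,0],
  [0,-0.2,-0.2,-0.1,0,0,0],
  [0,-0.5,-0.3,0,0,0,0],
  [0,-0.5,-0.3,0,0,0,0],
  [0,-0.5,-0.3,0,0,0,0],
  [0,-0.5,-0.3,0,0,0,0],
  [0,-0.4,0,0,0,0,0],
  [0,-0.1,0,0,0,0,0],
  [0,0,0,0,0,0,0],
  [0,0,0,0,0,0,0],
])

```text
time_s: 7.35
ee_pos: [0.3816, 0.2773, 0.0755]
eef_rot: [3.141, -0.0, 1.581]
force: [0.2, 0.7, -0.9]
grip_width: 0.0259
grip_force: 40.0
```

```bash
cat >> h.py <<'E'
def look(name):
    p=ctrl.camera(name)
    for c in('yellow','green','blue'):
        for r in rects(p,c,.009,150):
            if 100<r[0][0]<460: print(name,c,*r)
    return p
E
python3 -c "
from h import *
p=look('scene');cv2.imwrite('pics/s3.png',cv2.resize(p['color'][130:260,360:500],None,fx=4,fy=4,interpolation=2))
look('top');print(ctrl.get_obs()['force'])
to(.380,.276,.0225,.0)"
```

```text
scene yellow [415. 200.] [519. 279.] [64. 61.] 89.2
scene green [343. 220.] [593.  57.] [58. 55.] 89.1
scene blue [302. 221.] [595. -57.] [55. 53.] 72.9
scene blue [288.  13.] [-819. -119.] [429. 570.] 1.5
scene blue [214.  13.] [-845. -534.] [372. 212.] 7.0
top yellow [207. 239.] [520. 275.] [65. 65.] 89.9
top green [295. 214.] [593.  54.] [62. 61.] 88.7
top blue [254. 218.] [579. 158.] [43. 44.] 8.1
top blue [339. 215.] [595. -60.] [61. 61.] 73.3
[-0.28244628  1.36092924 -0.6064981 ]
t 7.5 pos [0.3814 0.2772 0.0752] rotvec [ 0.    -0.     0.011] d before rot [-0.025 -0.028  1.055] d after rot [-0.025 -0.028  1.055]
```

View pics/s3.png

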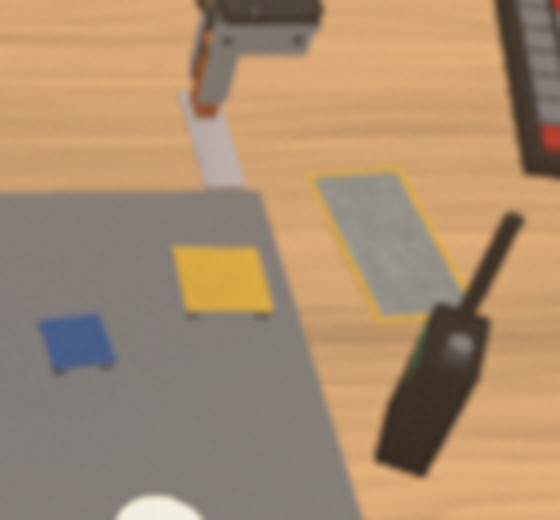

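move_arm([
  [0,-0.01,-0.03,0.3,0,0,0.01],
  [0,0,0,0.4,0,0,0],
  [0,0,0,0.25,0,0,0],
  [0,0,0,0.1,0,0,0],
  [0,0,0,0,0,0,0],
  [0,0,0,0,0,0,0],
])

```text
time_s: 8.05
ee_pos: [0.3801, 0.2764, 0.0233]
eef_rot: [3.141, -0.0, 1.571]
force: [-1.1, -0.2, -1.0]
grip_width: 0.0259
grip_force: 40.0
```

```bash
python3 -c "
from h import *
p=ctrl.camera('scene');cv2.imwrite('pics/s4.png',cv2.resize(p['color'][140:220,390:460],None,fx=8,fy=7,interpolation=2))
print(ctrl.get_obs()['force'])
to(.418,.2765,.0225,.0)"
```

```text
[ 0.02770906  0.31123535 -1.23380975]
t 8.1 pos [0.3801 0.2764 0.0234] rotvec [ 0.001 -0.001  0.   ] d before rot [0.002 0.757 0.019] d after rot [0.002 0.757 0.018]
```

View pics/s4.png

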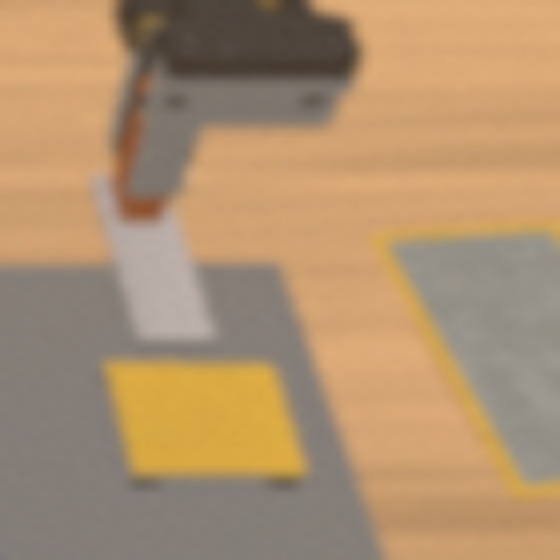

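In the s4 crop the blade tip (175,340) points about 9 px (3 mm) left of the sample's middle (190,360), which is inside the margin. I'll shift by +2.5 mm, go lower by 1.7 mm, then insert.

move_arm([
  [0,0.05,0,0.035,0,0,0],
  [0,0,0,0,0,0,0],
  [0,0,0.15,0,0,0,0],
  [0,0,0.15,0,0,0,0],
  [0,0,0.15,0,0,0,0],
  [0,0,0.15,0,0,0,0],
  [0,0,0.15,0,0,0,0],
  [0,0,0,0,0,0,0],
  [0,0,0,0,0,0,0],
])

```text
time_s: 9.0
ee_pos: [0.4172, 0.2785, 0.0208]
eef_rot: [-3.141, 0.0, 1.571]
force: [0.1, -0.4, -1.3]
grip_width: 0.0257
grip_force: 40.0
```

```bash
python3 -c "
from h import *
p=look('scene')
print(ctrl.get_obs()['force'])
to(.418,.2790,.022,.0)"
```

```text
scene yellow [415. 200.] [519. 278.] [64. 61.] 89.2
scene green [343. 220.] [593.  57.] [58. 55.] 89.1
scene blue [302. 221.] [595. -57.] [55. 53.] 72.9
scene blue [287.  12.] [-819. -119.] [429. 570.] 1.5
scene blue [215.  13.] [-846. -532.] [377. 212.] 9.2
[-0.52385104 -0.2864492  -0.39432212]
t 9.1 pos [0.417  0.2785 0.0208] rotvec [-0.  0. -0.] d before rot [ 0.01   0.019 -0.023] d after rot [ 0.01   0.019 -0.023]
```

Inserted, and the sample has not moved. Now I'll lift along the arc.

move_arm([
  [0,0,0,-0.07,0,0,0],
  [0,0,0.02,-0.1,0,0,0],
  [0,0,0.02,-0.1,0,0,0],
  [0,0,0.03,-0.1,0,0,0],
  [0,0,0.055,-0.095,0,0,0],
  [0,0,0.055,-0.095,0,0,0],
  [0,0,0.055,-0.095,0,0,0],
  [0,0,0.08,-0.07,0,0,0],
  [0,0,0.08,-0.07,0,0,0],
  [0,0,0,0,0,0,0],
  [0,0,0,0,0,0,0],
])

```text
time_s: 10.15
ee_pos: [0.437, 0.2785, 0.0606]
eef_rot: [-3.141, 0.0, 1.571]
force: [-0.3, -0.3, -1.6]
grip_width: 0.0259
grip_force: 40.0
```

```bash
python3 -c "
from h import *
p=ctrl.camera('scene');cv2.imwrite('pics/s5.png',cv2.resize(p['color'][140:230,380:460],None,fx=7,fy=6,interpolation=2))
o=ctrl.get_obs();print(o['ee_pos'],o['force'])"
```

```text
[0.436844   0.27850156 0.06051268] [-0.89140776 -0.28567829 -1.29885337]
```

View pics/s5.png

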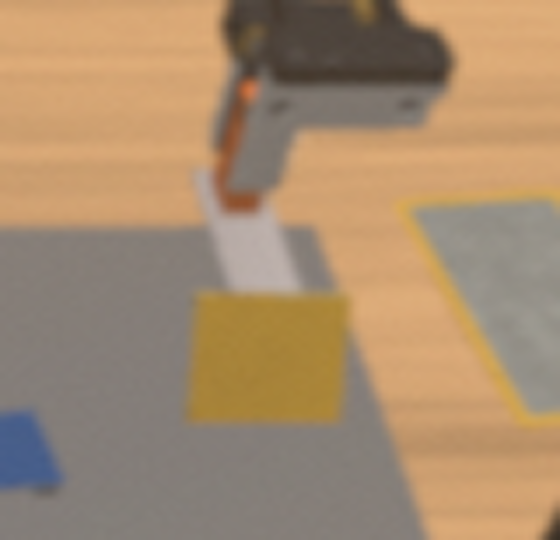

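In s5 the yellow sample is tipped up about 50° on the blade, with its far edge still where it was (crop 265,420). Continuing over the top.

move_arm([
  [0,0,0.08,-0.05,0,0,0],
  [0,0,0.09,-0.03,0,0,0],
  [0,0,0.1,-0.03,0,0,0],
  [0,0,0.1,-0.02,0,0,0],
  [0,0,0.09,0,0,0,0],
  [0,0,0.09,0,0,0,0],
  [0,0,0.09,0.01,0,0,0],
  [0,0,0.09,0.02,0,0,0],
  [0,0,0.09,0.02,0,0,0],
  [0,0,0.09,0.02,0,0,0],
  [0,0,0.09,0.02,0,0,0],
  [0,0,0.09,0,0,0,0],
  [0,0,0,-0.3,0,0,0],
  [0,0,0,-0.4,0,0,0],
  [0,0,0,0,0,0,0],
  [0,0,0,0,0,0,0],
])

```text
time_s: 11.8
ee_pos: [0.4916, 0.2787, 0.0982]
eef_rot: [3.141, -0.0, 1.571]
force: [0.8, -0.6, -0.8]
grip_width: 0.0258
grip_force: 40.0
```

```bash
python3 -c "
from h import *
p=look('scene');cv2.imwrite('pics/s6.png',cv2.resize(p['color'][130:270,250:460],None,fx=3.5,fy=3.5,interpolation=2))
look('top')
o=ctrl.get_obs();print(o['ee_pos'],o['force'])"
```

```text
scene green [343. 220.] [593.  57.] [57. 55.] 89.1
scene blue [302. 221.] [595. -57.] [55. 53.] 73.2
scene blue [287.  13.] [-819. -119.] [429. 570.] 1.6
scene blue [215.  13.] [-846. -532.] [377. 213.] 9.0
top green [295. 214.] [593.  54.] [62. 61.] 88.7
top blue [254. 218.] [579. 158.] [43. 44.] 8.1
top blue [339. 215.] [595. -61.] [62. 61.] 72.2
[0.49113421 0.27844391 0.09714841] [-1.16234177  0.07552312 -0.62833909]
```

View pics/s6.png

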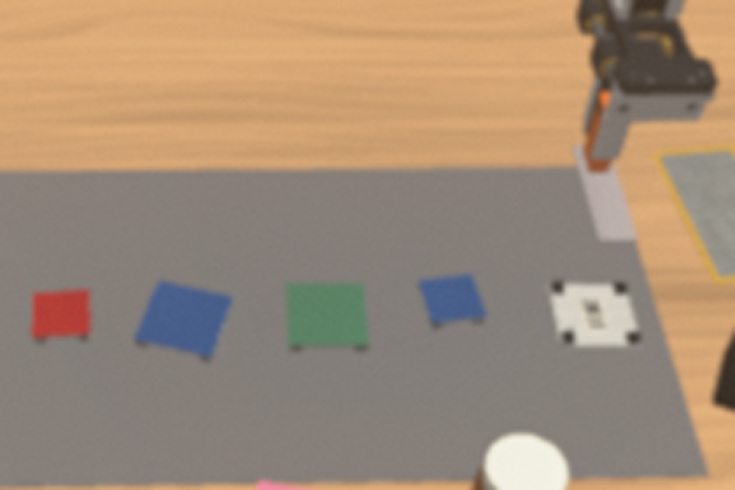

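s6 shows the yellow sample now face down: white back, label and four feet at crop (597,313). Everything else is unmoved. Next is green, at (593,57).

move_arm([
  [0,-0.3,-0.2,0,0,0,0.015],
  [0,-0.5,-0.3,0,0,0,0],
  [0,-0.6,-0.25,0,0,0,0],
  [0,-0.6,0,0,0,0,0],
  [0,-0.6,0,0,0,0,0],
  [0,-0.6,0,0,0,0,0],
  [0,-0.6,0,0,0,0,0],
  [0,-0.45,0,0,0,0,0],
  [0,-0.18,0,0.1,0,0,0],
  [0,0,0,0.3,0,0,0],
  [0,0,0,0.4,0,0,0],
  [0,0,0,0.4,0,0,0],
  [0,0,0,0.2,0,0,0],
  [0,0,0,0,0,0,0],
  [0,0,0,0,0,0,0],
])

```text
time_s: 13.4
ee_pos: [0.4511, 0.0581, 0.0278]
eef_rot: [3.141, -0.0, 1.556]
force: [-0.6, 1.0, 6.3]
grip_width: 0.026
grip_force: 40.0
```

```bash
python3 -c "
from h import *
p=look('scene');cv2.imwrite('pics/s7.png',cv2.resize(p['color'][140:240,310:390],None,fx=7,fy=6,interpolation=2))
print(ctrl.get_obs()['force'])
to(.491,.0570,.0218,-.015)"
```

```text
scene green [335. 213.] [565.  37.] [58. 53.] 89.1
scene blue [302. 221.] [595. -58.] [55. 54.] 73.0
scene blue [274.  14.] [-817. -194.] [429. 420.] 1.6
scene blue [215.  13.] [-846. -532.] [378. 212.] 9.4
[-3.04060238  1.31042147  4.54963843]
t 13.4 pos [0.4511 0.0581 0.0279] rotvec [ 0.    -0.     0.001] d before rot [-0.01   0.798  0.122] d after rot [-0.01   0.798  0.122]
```

View pics/s7.png

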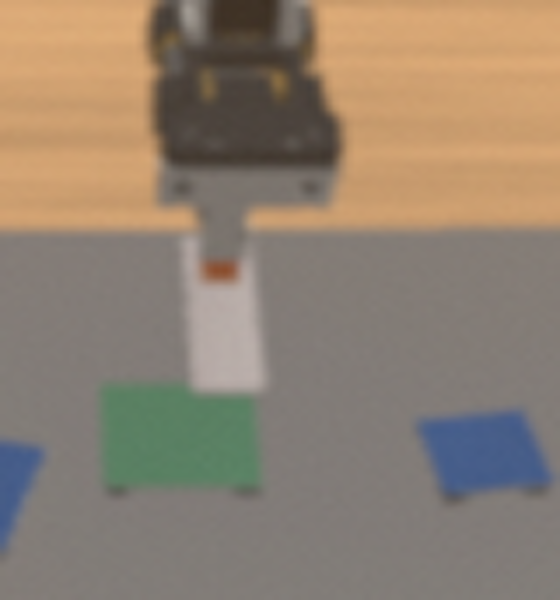

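The green sample was knocked aside, to about (565,37). In s7 the blade tip (228,388) came down on its near edge. I'll lift off and re-measure.

move_arm([
  [0,0,0,-0.2,0,0,0],
  [0,0,0,-0.3,0,0,0],
  [0,-0.2,-0.3,0,0,0,0],
  [0,-0.2,-0.3,0,0,0,0],
  [0,0,0,0,0,0,0],
  [0,0,0,0,0,0,0],
])

```text
time_s: 14.05
ee_pos: [0.4211, 0.0382, 0.0533]
eef_rot: [3.141, -0.0, 1.555]
force: [0.6, 0.3, -2.4]
grip_width: 0.0256
grip_force: 40.0
```

```bash
python3 -c "
from h import *
p=look('scene');cv2.imwrite('pics/s8.png',cv2.resize(p['color'][140:240,310:390],None,fx=7,fy=6,interpolation=2))
look('top')
print(ctrl.get_obs()['force'],ctrl.get_obs()['grip_width'])
to(.425,.0370,.0225,-.015)"
```

```text
scene green [335. 212.] [565.  37.] [57. 53.] 89.2
scene blue [302. 221.] [595. -57.] [55. 54.] 73.7
scene blue [274.  14.] [-811. -203.] [440. 402.] 1.6
scene blue [215.  13.] [-852. -532.] [368. 212.] 9.9
top yellow [152. 255.] [474. 414.] [160.  80.] 5.7
top green [302. 225.] [565.  34.] [62. 62.] 2.3
top blue [254. 218.] [579. 158.] [43. 44.] 8.1
top blue [339. 215.] [595. -60.] [61. 61.] 73.3
[-0.91658347  0.19413624 -2.17015061] 0.025781283302812798
t 14.2 pos [0.4213 0.0383 0.053 ] rotvec [ 0.001 -0.     0.   ] d before rot [-0.025  0.074  0.61 ] d after rot [-0.025  0.075  0.61 ]
```

View pics/s8.png

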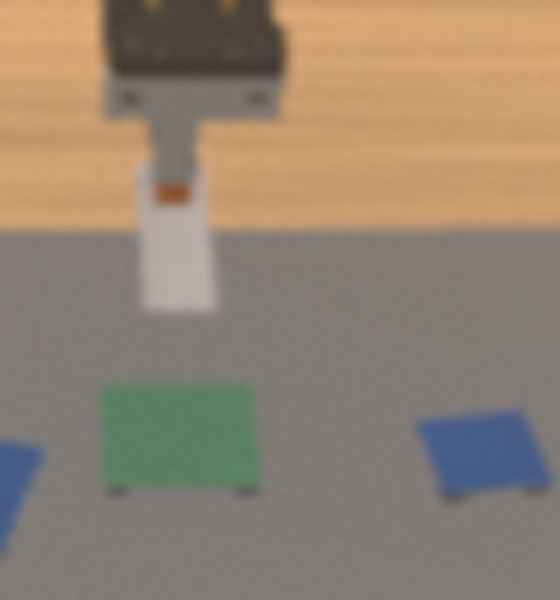

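s8 shows the blade now in line with green (tip 180,312; near edge centre 178,385). I'll go low and insert carefully.

move_arm([
  [0,-0.04,0.07,0.2,0,0,0],
  [0,0,0,0.25,0,0,0],
  [0,0,0,0.15,0,0,0],
  [0,0,0,0.04,0,0,0],
  [0,0,0,0,0,0,0],
  [0,0,0,0,0,0,0],
  [0,0,0,0,0,0,0],
])

```text
time_s: 14.85
ee_pos: [0.4244, 0.0359, 0.0211]
eef_rot: [3.141, -0.0, 1.556]
force: [-0.7, 0.2, -0.8]
grip_width: 0.0258
grip_force: 40.0
```

```bash
python3 -c "
from h import *
p=look('scene')
print(ctrl.get_obs()['force'])
to(.463,.0365,.0208,-.015)"
```

```text
scene green [335. 212.] [565.  37.] [58. 53.] 89.2
scene blue [302. 221.] [595. -58.] [56. 54.] 73.2
scene blue [274.  13.] [-811. -208.] [440. 392.] 1.6
scene blue [215.  13.] [-846. -532.] [378. 212.] 9.4
[-0.73243791 -0.32615753 -0.74574346]
t 14.9 pos [0.4243 0.0359 0.0211] rotvec [0.001 0.    0.   ] d before rot [0.023 0.774 0.007] d after rot [0.023 0.774 0.006]
```

move_arm([
  [0,0.01,0.15,0,0,0,0],
  [0,0,0.15,0,0,0,0],
  [0,0,0.15,0,0,0,0],
  [0,0,0.15,0,0,0,0],
  [0,0,0.17,0,0,0,0],
  [0,0,0,0,0,0,0],
  [0,0,0,0,0,0,0],
])

```text
time_s: 15.6
ee_pos: [0.4625, 0.0358, 0.0205]
eef_rot: [-3.141, 0.0, 1.556]
force: [0.3, -0.3, -1.1]
grip_width: 0.0258
grip_force: 40.0
```

```bash
python3 -c "
from h import *
p=look('scene')
print(ctrl.get_obs()['force'])
to(.463,.0365,.0208,-.015)"
```

```text
scene green [335. 212.] [565.  37.] [58. 53.] 89.2
scene blue [302. 221.] [595. -57.] [55. 53.] 72.4
scene blue [273.  14.] [-811. -208.] [440. 392.] 1.6
scene blue [215.  13.] [-846. -532.] [378. 212.] 9.7
[-0.806274    0.25546757 -1.14450354]
t 15.7 pos [0.4623 0.0358 0.0206] rotvec [-0.001 -0.     0.   ] d before rot [ 0.013  0.014 -0.005] d after rot [ 0.013  0.014 -0.005]
```

move_arm([
  [0,0,0,-0.07,0,0,0],
  [0,0,0.02,-0.1,0,0,0],
  [0,0,0.02,-0.1,0,0,0],
  [0,0,0.03,-0.1,0,0,0],
  [0,0,0.055,-0.095,0,0,0],
  [0,0,0.055,-0.095,0,0,0],
  [0,0,0.055,-0.095,0,0,0],
  [0,0,0.08,-0.07,0,0,0],
  [0,0,0.08,-0.07,0,0,0],
  [0,0,0,0,0,0,0],
])

```text
time_s: 16.65
ee_pos: [0.483, 0.0355, 0.0609]
eef_rot: [3.141, -0.0, 1.556]
force: [0.9, 0.5, -1.2]
grip_width: 0.0255
grip_force: 40.0
```

```bash
python3 -c "
from h import *
p=look('scene')
o=ctrl.get_obs();print(o['ee_pos'],o['force'])"
```

```text
scene blue [302. 221.] [595. -57.] [55. 54.] 72.9
scene blue [273.  14.] [-811. -208.] [440. 392.] 1.6
scene blue [215.  13.] [-845. -534.] [372. 212.] 7.0
[0.4825672  0.03552672 0.06055514] [-0.38492569  0.64750149 -0.35092385]
```

move_arm([
  [0,0,0.08,-0.05,0,0,0],
  [0,0,0.09,-0.03,0,0,0],
  [0,0,0.1,-0.03,0,0,0],
  [0,0,0.1,-0.02,0,0,0],
  [0,0,0.09,0,0,0,0],
  [0,0,0.09,0,0,0,0],
  [0,0,0.09,0.01,0,0,0],
  [0,0,0.09,0.02,0,0,0],
  [0,0,0.09,0.02,0,0,0],
  [0,0,0.09,0.02,0,0,0],
  [0,0,0.09,0.02,0,0,0],
  [0,0,0.09,0,0,0,0],
  [0,0,0,-0.3,0,0,0],
  [0,0,0,-0.4,0,0,0],
  [0,0,0,0,0,0,0],
  [0,0,0,0,0,0,0],
])

```text
time_s: 18.3
ee_pos: [0.5369, 0.0347, 0.0972]
eef_rot: [3.141, 0.0, 1.556]
force: [0.7, -0.1, -2.7]
grip_width: 0.0255
grip_force: 40.0
```

```bash
python3 -c "
from h import *
p=look('scene');cv2.imwrite('pics/s9.png',cv2.resize(p['color'][130:270,250:460],None,fx=3.5,fy=3.5,interpolation=2))
look('top')
to(.45,-.05,.1,-.29)"
```

```text
scene blue [302. 221.] [594. -57.] [55. 54.] 73.2
scene blue [272.  14.] [-822. -208.] [417. 392.] 1.6
scene blue [214.  13.] [-845. -534.] [372. 212.] 7.0
top yellow [152. 255.] [474. 414.] [160.  80.] 5.7
top blue [253. 218.] [579. 160.] [44. 39.] 4.0
top blue [340. 215.] [595. -61.] [60. 61.] 73.3
t 18.4 pos [0.5364 0.0347 0.0965] rotvec [-0.001  0.     0.275] d before rot [-1.72  -1.703 -0.068] d after rot [-2.118 -1.172 -0.071]
```

View pics/s9.png

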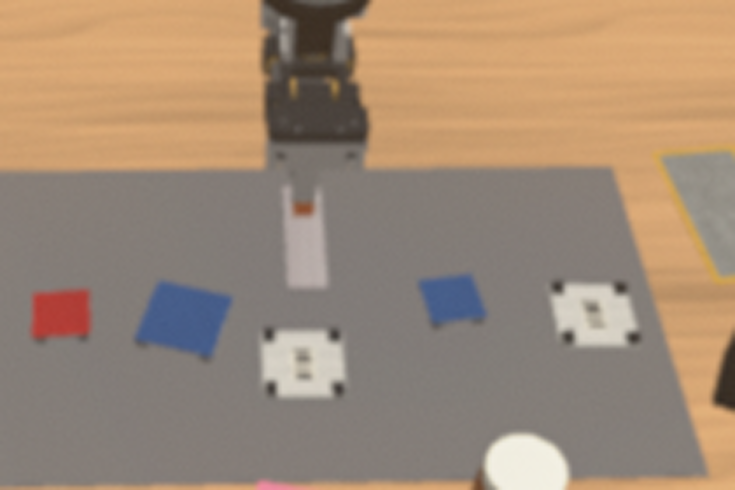

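s9 shows green face down at crop (303,363). Next is blue, at (595,-58) with its edge direction at -0.293 rad.

move_arm([
  [0,0,-0.3,0,0,0,0],
  [0,0,-0.3,0,0,0,0.139],
  [0,0,-0.3,0,0,0,0.139],
  [0,-0.4,-0.1,0,0,0,0],
  [0,-0.5,0,0,0,0,0],
  [0,-0.5,0,0,0,0,0],
  [0,0,0,0.3,0,0,0],
  [0,0,0,0.3,0,0,0],
  [0,0,0,0.3,0,0,0],
  [0,0,0,0,0,0,0],
  [0,0,0,0,0,0,0],
])

```text
time_s: 19.5
ee_pos: [0.4668, -0.0281, 0.0523]
eef_rot: [-3.141, 0.0, 1.278]
force: [0.6, -0.5, -1.6]
grip_width: 0.0257
grip_force: 40.0
```

```bash
python3 -c "
from h import *
p=look('scene');cv2.imwrite('pics/s10.png',cv2.resize(p['color'][145:245,260:360],None,fx=6,fy=6,interpolation=2))
to(.461,-.0175,.0212,-.293)"
```

```text
scene blue [302. 221.] [594. -58.] [56. 54.] 73.2
scene blue [268.  15.] [-809. -254.] [440. 300.] 1.6
scene blue [214.  13.] [-846. -532.] [377. 212.] 9.2
t 19.6 pos [ 0.4672 -0.0281  0.0528] rotvec [ 0. -0.  0.] d before rot [ 0.167 -0.179  0.631] d after rot [ 0.167 -0.179  0.631]
```

View pics/s10.png

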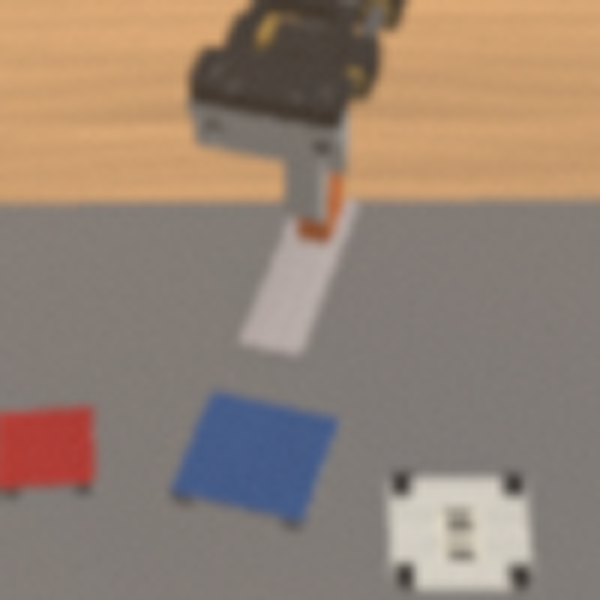

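s10 shows the blade tip (272,350) pointing along the blue sample's axis but about 8 mm off to one side. I'll apply the computed correction and go down.

move_arm([
  [0,0.18,-0.18,0,0,0,0],
  [0,0,0,0.25,0,0,0],
  [0,0,0,0.25,0,0,0],
  [0,0,0,0.13,0,0,0],
  [0,0,0,0,0,0,0],
  [0,0,0,0,0,0,0],
])

```text
time_s: 20.15
ee_pos: [0.4609, -0.017, 0.0205]
eef_rot: [-3.141, 0.0, 1.278]
force: [-0.4, -0.8, -0.9]
grip_width: 0.0257
grip_force: 40.0
```

```bash
python3 -c "
from h import *
p=look('scene');cv2.imwrite('pics/s11.png',cv2.resize(p['color'][145:245,260:360],None,fx=6,fy=6,interpolation=2))
print(ctrl.get_obs()['force'])
to(.461+.038*.957,-.0175-.038*.289,.0208,-.293)"
```

```text
scene blue [302. 221.] [594. -58.] [56. 54.] 73.4
scene blue [268.  15.] [-822. -245.] [423. 308.] 3.0
scene blue [215.  13.] [-846. -533.] [376. 212.] 8.7
[ 0.2325382   0.31168733 -1.25470955]
t 20.2 pos [ 0.461  -0.017   0.0207] rotvec [-0.  0. -0.] d before rot [-0.01   0.763 -0.002] d after rot [-0.01   0.763 -0.002]
```

View pics/s11.png

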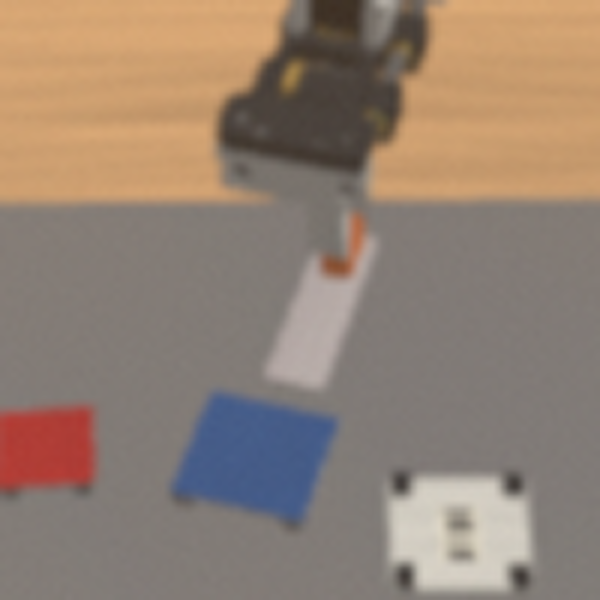

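In s11 the blade extension meets the near edge about 4 mm to the right of its middle. I'll shift -3 mm and insert.

move_arm([
  [0,-0.06,0,0,0,0,0],
  [0,0,0.15,0,0,0,0],
  [0,0,0.15,0,0,0,0],
  [0,0,0.15,0,0,0,0],
  [0,0,0.15,0,0,0,0],
  [0,0,0.16,0,0,0,0],
  [0,0,0,0,0,0,0],
  [0,0,0,0,0,0,0],
])

```text
time_s: 21.0
ee_pos: [0.4964, -0.0307, 0.0208]
eef_rot: [-3.141, 0.0, 1.278]
force: [-0.2, 0.1, -1.5]
grip_width: 0.0258
grip_force: 40.0
```

```bash
python3 -c "
from h import *
p=look('scene')
print(ctrl.get_obs()['force'])
to(.461+.038*.957,-.0175-.038*.289,.0208,-.293)"
```

```text
scene blue [302. 221.] [595. -58.] [56. 55.] 73.2
scene blue [265.  15.] [-821. -259.] [422. 283.] 2.6
scene blue [214.  13.] [-845. -534.] [372. 212.] 7.0
[-0.10889038 -0.70098838 -1.08264145]
t 21.1 pos [ 0.4963 -0.0307  0.0208] rotvec [-0.  0.  0.] d before rot [0.048 0.008 0.001] d after rot [0.048 0.008 0.001]
```

Unmoved, so the blade is under. Tipping it over.

move_arm([
  [0,0,0,-0.07,0,0,0],
  [0,0,0.02,-0.1,0,0,0],
  [0,0,0.02,-0.1,0,0,0],
  [0,0,0.03,-0.1,0,0,0],
  [0,0,0.055,-0.095,0,0,0],
  [0,0,0.055,-0.095,0,0,0],
  [0,0,0.055,-0.095,0,0,0],
  [0,0,0.08,-0.07,0,0,0],
  [0,0,0.08,-0.07,0,0,0],
  [0,0,0,0,0,0,0],
])

```text
time_s: 22.05
ee_pos: [0.5161, -0.0366, 0.0612]
eef_rot: [3.141, -0.0, 1.278]
force: [-0.4, 0.3, -0.7]
grip_width: 0.0254
grip_force: 40.0
```

move_arm([
  [0,0,0.08,-0.05,0,0,0],
  [0,0,0.09,-0.03,0,0,0],
  [0,0,0.1,-0.03,0,0,0],
  [0,0,0.1,-0.02,0,0,0],
  [0,0,0.09,0,0,0,0],
  [0,0,0.09,0,0,0,0],
  [0,0,0.09,0.01,0,0,0],
  [0,0,0.09,0.02,0,0,0],
  [0,0,0.09,0.02,0,0,0],
  [0,0,0.09,0.02,0,0,0],
  [0,0,0.09,0.02,0,0,0],
  [0,0,0.09,0,0,0,0],
  [0,0,0,-0.3,0,0,0],
  [0,0,0,-0.4,0,0,0],
  [0,0,0,0,0,0,0],
  [0,0,0,0,0,0,0],
])

```text
time_s: 23.65
ee_pos: [0.5677, -0.0522, 0.0982]
eef_rot: [3.141, -0.0, 1.278]
force: [-0.1, -0.3, -2.0]
grip_width: 0.026
grip_force: 40.0
```

```bash
python3 -c "
from h import *
p=look('scene');cv2.imwrite('pics/s12.png',cv2.resize(p['color'][130:270,250:460],None,fx=3.5,fy=3.5,interpolation=2))
look('top')
to(.450,.412,.098,.01)"
```

```text
scene blue [264.  17.] [-803. -278.] [452. 249.] 1.8
scene blue [214.  13.] [-846. -532.] [378. 212.] 9.4
top yellow [152. 255.] [474. 415.] [160.  80.] 5.7
top blue [254. 218.] [579. 158.] [43. 44.] 8.1
t 23.8 pos [ 0.5672 -0.0521  0.0972] rotvec [-0.001 -0.    -0.303] d before rot [ 8.21  -4.925 -0.014] d after rot [ 9.305 -2.251 -0.017]
```

View pics/s12.png

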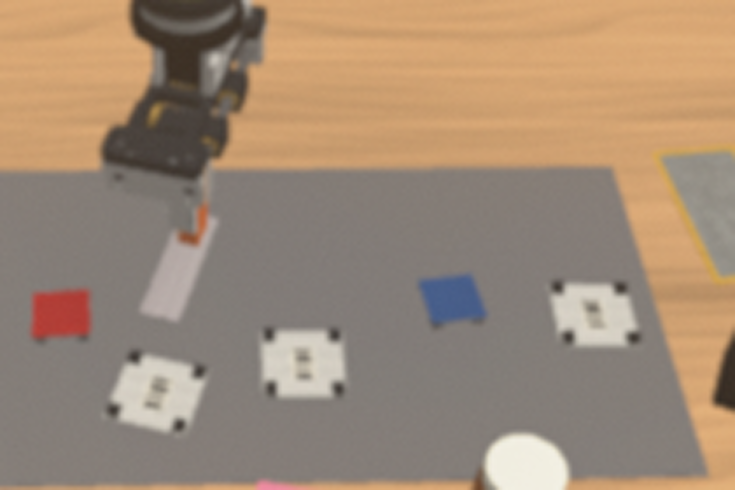

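s12 shows all three full-size samples face down, at crop (157,392), (303,363) and (594,313), with the small ones colour up. Now I'll park the lifter.

move_arm([
  [0,0,-0.4,0,0,0,0],
  [0,0.2,-0.4,0,0,0,-0.115],
  [0,0.3,-0.4,0,0,0,-0.115],
  [0,0.4,-0.4,0,0,0,-0.113],
  [0,0.6,0,0,0,0,0],
  [0,0.6,0,0,0,0,0],
  [0,0.6,0,0,0,0,0],
  [0,0.6,0,0,0,0,0],
  [0,0.6,0,0,0,0,0],
  [0,0.6,0,0,0,0,0],
  [0,0.6,0,0,0,0,0],
  [0,0.6,0,0,0,0,0],
  [0,0.6,0,0,0,0,0],
  [0,0.6,0,0,0,0,0],
  [0,0.6,0,0,0,0,0],
  [0,0.6,0,0,0,0,0],
  [0,0.6,0,0,0,0,0],
  [0,0,0,0,0,0,0],
  [0,0,0,0,0,0,0],
])

```text
time_s: 25.65
ee_pos: [0.4764, 0.3979, 0.0966]
eef_rot: [-3.14, 0.001, 1.622]
force: [0.3, -0.3, -0.1]
grip_width: 0.0258
grip_force: 40.0
```

```bash
python3 -c "
from h import *
to(.447,.412,.0205,.05)"
```

```text
t 25.6 pos [0.4764 0.3979 0.0966] rotvec [-0.001  0.001  0.001] d before rot [ 0.312 -0.571  1.523] d after rot [ 0.31  -0.574  1.523]
```

move_arm([
  [0,0.16,-0.29,0,0,0,0],
  [0,0.15,-0.28,0.2,0,0,0],
  [0,0,0,0.4,0,0,0],
  [0,0,0,0.4,0,0,0],
  [0,0,0,0.3,0,0,0],
  [0,0,0,0.15,0,0,0],
  [0,0,0,0.07,0,0,0],
  [0,0,0,0,0,0,0],
  [0,0,0,0,0,0,0],
])

```text
time_s: 26.55
ee_pos: [0.448, 0.4123, 0.0224]
eef_rot: [3.141, -0.001, 1.621]
force: [-1.2, 0.3, -0.9]
grip_width: 0.0259
grip_force: 40.0
```

move_arm([
  [0.6,0,0,0,0,0,0],
  [0.6,0,0,0,0,0,0],
  [0.6,0,0,0,0,0,0],
  [0.6,0,0,0,0,0,0],
  [0.6,0,0,0,0,0,0],
  [0.6,0,0,0,0,0,0],
  [0.6,0,0,-0.3,0,0,0],
  [0.6,0,0,-0.6,0,0,0],
  [0.6,0,0,-0.8,0,0,0],
  [0.6,0,0,-0.9,0,0,0],
  [0.6,0,0,-0.8,0,0,0],
  [0.6,0,0,0,0,0,0],
  [0.6,0,0,0,0,0,0],
])

```text
time_s: 27.85
ee_pos: [0.4478, 0.4121, 0.1932]
eef_rot: [3.14, -0.001, 1.621]
force: [0.1, 1.2, -0.8]
grip_width: 0.0562
grip_force: 0.0
```

```bash
python3 -c "
from h import *
p=look('scene');cv2.imwrite('pics/s13.png',np.hstack([cv2.resize(p['color'][130:260,400:530],None,fx=3,fy=3,interpolation=2),cv2.resize(p['color'][150:240,150:240],(390,390),interpolation=2)]))
o=ctrl.get_obs();print(o['ee_pos'],o['grip_width'])
to(.559,-.394,.19,-.17)"
```

```text
scene blue [287.  13.] [-807. -119.] [451. 570.] 1.5
scene blue [214.  13.] [-846. -532.] [377. 213.] 9.0
[0.44746087 0.41184325 0.19171649] 0.05608728201520519
t 27.9 pos [0.4475 0.4118 0.1917] rotvec [-0.    0.    0.22] d before rot [-16.208   1.422   0.037] d after rot [-15.507   4.925   0.034]
```

View pics/s13.png

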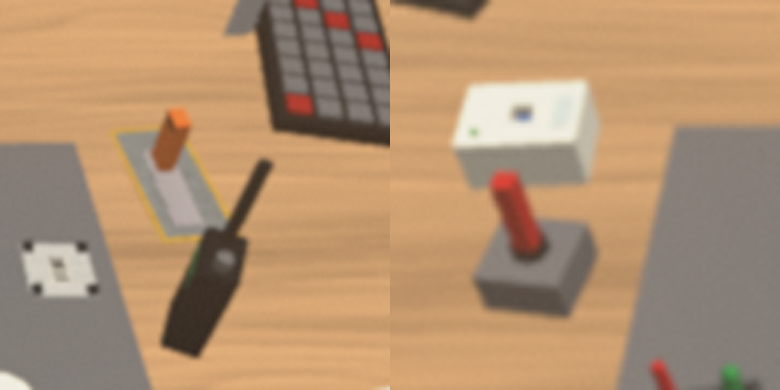

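s13 shows the lifter upright on its mat and the stylus in its stand (right half, 520,240), next to the box. Moving over to the stylus.

move_arm([
  [0.5,0,0,0,0,0,0.11],
  [0.5,0,0,0,0,0,0.11],
  [0.5,-0.86,0.27,0,0,0,0],
  [0.5,-0.86,0.27,0,0,0,0],
  [0.5,-0.86,0.27,0,0,0,0],
  [0.5,-0.86,0.27,0,0,0,0],
  [0.5,-0.86,0.27,0,0,0,0],
  [0.5,-0.86,0.27,0,0,0,0],
  [0.5,-0.86,0.27,0,0,0,0],
  [0.5,-0.86,0.27,0,0,0,0],
  [0.5,-0.86,0.27,0,0,0,0],
  [0.5,-0.86,0.27,0,0,0,0],
  [0.5,-0.86,0.27,0,0,0,0],
  [0.5,-0.86,0.27,0,0,0,0],
  [0.5,-0.86,0.27,0,0,0,0],
  [0.5,-0.86,0.27,0,0,0,0],
  [0.5,-0.86,0.27,0,0,0,0],
  [0.5,-0.86,0.27,0,0,0,0],
  [0.5,-0.86,0.27,0,0,0,0],
  [0.5,-0.86,0.27,0,0,0,0],
])

```text
time_s: 29.9
ee_pos: [0.5558, -0.3935, 0.1902]
eef_rot: [-3.139, -0.001, 1.401]
force: [0.8, 1.1, -0.3]
grip_width: 0.0467
grip_force: 0.0
```

```bash
python3 -c "
from h import *
to(.559,-.3925,.12,-.17)
print(ctrl.get_obs()['grip_width'])"
```

```text
t 29.9 pos [ 0.5558 -0.3935  0.1902] rotvec [-0.002 -0.001 -0.   ] d before rot [0.028 0.064 1.403] d after rot [0.03  0.061 1.403]
0.046748334988952416
```

The picture budget is used up (I have viewed 15, one over the limit), so from here I'll rely on numbers.

move_arm([
  [0.5,0.03,0.06,0,0,0,0],
  [0.5,0,0,0.4,0,0,0],
  [0.5,0,0,0.5,0,0,0],
  [0.5,0,0,0.4,0,0,0],
  [0.5,0,0,0.2,0,0,0],
  [0.5,0,0,0,0,0,0],
  [0.5,0,0,0.3,0,0,0],
  [0.5,0,0,0.3,0,0,0],
  [0.5,0,0,0.3,0,0,0],
  [0.5,0,0,0.3,0,0,0],
  [0.5,0,0,0,0,0,0],
])

```text
time_s: 31.0
ee_pos: [0.5585, -0.3902, 0.0537]
eef_rot: [-3.138, -0.002, 1.401]
force: [0.0, -0.5, 0.1]
grip_width: 0.0475
grip_force: 0.0
```

```bash
python3 -c "
from h import *
to(.559,-.3925,.055,-.17)
for n,z in(('top',.097),('scene',.097)):
    p=ctrl.camera(n)
    for c in ('red',):
        for r in rects(p,c,z,8):
            if abs(r[1][0]-540)<120 and abs(r[1][1]+400)<80: print(n,*r)
"
```

```text
t 31.0 pos [ 0.5585 -0.3902  0.0537] rotvec [-0.004 -0.002 -0.   ] d before rot [-0.043  0.018 -0.027] d after rot [-0.043  0.018 -0.027]
scene [180. 198.] [ 586. -375.] [70. 10.] 27.9
```

move_arm([
  [0.5,-0.04,0.01,0,0,0,0],
  [0.5,0,0,0,0,0,0],
  [0,0,0,0,0,0,0],
  [0,0,0,0,0,0,0],
  [0,0,0,0,0,0,0],
  [0,0,0,0,0,0,0],
  [0,0,0,0,0,0,0],
  [0,0,0,0,0,0,0],
], force=25)

```text
time_s: 31.9
ee_pos: [0.5597, -0.393, 0.0567]
eef_rot: [3.142, 0.0, 1.401]
force: [-0.5, 0.8, 0.6]
grip_width: 0.0139
grip_force: 25.0
```

```bash
python3 -c "
from h import *
o=ctrl.get_obs();print(o['force'],o['moment'],o['grip_width'],o['qpos'].round(3))
to(.559,-.3925,.055,-.17)"
```

```text
[-0.45987045  0.78977857  0.55050345] [-0.01568058 -0.02980174  0.00755879] 0.01385062341268216 [-0.666  0.736  1.226 -0.     1.18  -0.496]
t 31.9 pos [ 0.5597 -0.393   0.0567] rotvec [0. 0. 0.] d before rot [ 0.007 -0.015  0.035] d after rot [ 0.007 -0.015  0.035]
```

move_arm([
  [0,0,0,-0.1,0,0,0],
  [0,0,0,-0.3,0,0,0],
  [0,0,0,-0.4,0,0,0],
  [0,0,0,-0.3,0,0,0],
  [0,-0.1,-0.3,0,0,0,0],
  [0,-0.2,-0.4,0,0,0,0],
  [0,-0.2,-0.4,0,0,0,0],
  [0,-0.2,-0.4,0,0,0,0],
  [0,-0.2,-0.4,0,0,0,0],
  [0,-0.07,-0.27,0,0,0,0],
  [0,0,0,0,0,0,0],
  [0,0,0,0,0,0,0],
  [0,0,0,0,0,0,0],
])

```text
time_s: 33.2
ee_pos: [0.4453, -0.4223, 0.1121]
eef_rot: [3.141, 0.0, 1.401]
force: [1.2, -0.4, -0.1]
grip_width: 0.0136
grip_force: 25.0
```

```bash
python3 -c "
from h import *
o=ctrl.get_obs();print(o['force'],o['grip_width'])
to(.4444,-.4224,.0867,-.17)"
```

```text
[ 1.23990168 -0.36580734 -0.05198534] 0.013593768445269785
t 33.2 pos [ 0.4453 -0.4223  0.1121] rotvec [0.001 0.    0.001] d before rot [-0.005 -0.018  0.508] d after rot [-0.005 -0.018  0.508]
```

move_arm([
  [0,0,-0.02,0.2,0,0,0],
  [0,0,0,0.15,0,0,0],
  [0,0,0,0.1,0,0,0],
  [0,0,0,0.03,0,0,0],
  [0,0,0,0,0,0,0],
  [0,0,0,0,0,0,0],
])

```text
time_s: 33.8
ee_pos: [0.4436, -0.4224, 0.088]
eef_rot: [3.141, 0.0, 1.401]
force: [0.3, 0.8, -1.1]
grip_width: 0.0139
grip_force: 25.0
```

```bash
python3 -c "
from h import *
o=ctrl.get_obs();print(o['force'],o['grip_width'])
to(.4444,-.4224,.0797,-.17)"
```

```text
[ 0.31560629  0.81551837 -1.09155397] 0.013930103064482415
t 33.8 pos [ 0.4436 -0.4224  0.088 ] rotvec [0. 0. 0.] d before rot [0.002 0.015 0.165] d after rot [0.002 0.015 0.165]
```

move_arm([
  [0,0,0,0.05,0,0,0],
  [0,0,0,0.05,0,0,0],
  [0,0,0,0.04,0,0,0],
  [0,0,0,0.04,0,0,0],
  [0,0,0,0,0,0,0],
  [0,0,0,0,0,0,0],
  [0,0,0,0,0,0,0],
  [0,0,0,0,0,0,0],
], force=40)

```text
time_s: 34.6
ee_pos: [0.4437, -0.4225, 0.0794]
eef_rot: [3.141, 0.001, 1.401]
force: [-2.1, 1.1, 7.4]
grip_width: 0.0138
grip_force: 40.0
```

```bash
python3 -c "
from h import *
o=ctrl.get_obs();print(o['force'],o['grip_width'])
to(.4444,-.4224,.0797,-.17)"
```

```text
[-2.08218601  1.1479711   7.380573  ] 0.013794222554890509
t 34.6 pos [ 0.4437 -0.4225  0.0794] rotvec [0.001 0.001 0.   ] d before rot [ 0.004  0.013 -0.005] d after rot [ 0.004  0.013 -0.005]
```

The force reads 7.4 N at 5 mm of travel, so the button is bottomed. Returning the stylus.

move_arm([
  [0,0,0,-0.1,0,0,0],
  [0,0,0,-0.2,0,0,0],
  [0,0,0,-0.3,0,0,0],
  [0,0,0,-0.1,0,0,0],
  [0,0.07,0.29,0,0,0,0],
  [0,0.2,0.4,0,0,0,0],
  [0,0.2,0.4,0,0,0,0],
  [0,0.2,0.4,0,0,0,0],
  [0,0.2,0.4,0,0,0,0],
  [0,0.1,0.3,0,0,0,0],
  [0,0,0,0,0,0,0],
  [0,0,0,0,0,0,0],
  [0,0,0,0,0,0,0],
])

```text
time_s: 35.9
ee_pos: [0.5588, -0.3934, 0.1139]
eef_rot: [-3.141, -0.0, 1.4]
force: [-0.2, -0.8, -0.7]
grip_width: 0.0137
grip_force: 40.0
```

```bash
python3 -c "
from h import *
to(.5597,-.393,.087,-.17)"
```

```text
t 35.9 pos [ 0.5588 -0.3934  0.1139] rotvec [-0.    -0.    -0.001] d before rot [0.01  0.016 0.537] d after rot [0.01  0.016 0.537]
```

move_arm([
  [0,0.01,0.016,0.2,0,0,0],
  [0,0,0,0.2,0,0,0],
  [0,0,0,0.2,0,0,0],
  [0,0,0,0.15,0,0,0],
  [0,0,0,0.05,0,0,0],
  [0,0,0,0,0,0,0],
  [0,0,0,0,0,0,0],
])

```text
time_s: 36.6
ee_pos: [0.5607, -0.3927, 0.0741]
eef_rot: [3.141, 0.0, 1.401]
force: [0.4, 0.2, -0.4]
grip_width: 0.0139
grip_force: 40.0
```

```bash
python3 -c "
from h import *
print(ctrl.get_obs()['force'])
to(.5597,-.393,.0575,-.17)"
```

```text
[ 0.36183482  0.19589005 -0.402624  ]
t 36.6 pos [ 0.5607 -0.3927  0.0741] rotvec [0. 0. 0.] d before rot [-0.008 -0.018  0.331] d after rot [-0.008 -0.018  0.331]
```

Tip at about 23 mm with no contact force, so it is in the hole.

move_arm([
  [0,0,-0.018,0.12,0,0,0],
  [0,0,0,0.1,0,0,0],
  [0,0,0,0.06,0,0,0],
  [0,0,0,0.04,0,0,0],
  [0,0,0,0.01,0,0,0],
  [0,0,0,0,0,0,0],
  [0,0,0,0,0,0,0],
])

```text
time_s: 37.3
ee_pos: [0.5597, -0.3926, 0.0574]
eef_rot: [3.141, 0.0, 1.401]
force: [-0.3, -0.6, -1.6]
grip_width: 0.0139
grip_force: 40.0
```

```bash
python3 -c "
from h import *
print(ctrl.get_obs()['force'])
to(.5597,-.393,.0567,-.17)"
```

```text
[-0.31652704 -0.5700525  -1.5597412 ]
t 37.3 pos [ 0.5597 -0.3926  0.0574] rotvec [0. 0. 0.] d before rot [-0.009  0.001  0.014] d after rot [-0.009  0.001  0.014]
```

move_arm([
  [0,0,0,0.01,0,0,0],
  [0,0,0,0,0,0,0],
  [0.4,0,0,0,0,0,0],
  [0.4,0,0,0,0,0,0],
  [0.4,0,0,0,0,0,0],
  [0.4,0,0,0,0,0,0],
  [0.4,0,0,-0.2,0,0,0],
  [0.4,0,0,-0.4,0,0,0],
  [0.4,0,0,-0.7,0,0,0],
  [0.4,0,0,-0.7,0,0,0],
  [0.4,0,-0.5,-0.5,0,0,0],
  [0.4,0,-0.7,0,0,0,0],
  [0.4,0,-0.7,0,0,0,0],
  [0.4,0,0,0,0,0,0],
  [0.4,0,0,0,0,0,0],
  [0.4,0,0,0,0,0,0],
  [0.4,0,0,0,0,0,0],
])

```text
time_s: 39.0
ee_pos: [0.4667, -0.3765, 0.1817]
eef_rot: [3.142, 0.0, 1.401]
force: [0.1, 1.1, -0.0]
grip_width: 0.0376
grip_force: 0.0
```

```bash
python3 -c "
from h import *
o=ctrl.get_obs();print(o['ee_pos'],o['force'],o['grip_width'])
for n in('top','scene'):
    p=ctrl.camera(n)
    for c in ('red','blue','orange'):
        for r in rects(p,c,.066 if c=='orange' else .009,15):
            if 100<r[0][0]<500 and 120<r[0][1]<300: print(n,c,*r)
    h=cv2.cvtColor(p['color'],cv2.COLOR_BGR2HSV); m=cv2.inRange(h,(0,0,140),(180,60,255))
    for k in cv2.findContours(m,cv2.RETR_EXTERNAL,cv2.CHAIN_APPROX_NONE)[0]:
        if cv2.contourArea(k)>200: w=p2w(p,k.reshape(-1,2),.005);r=cv2.minAreaRect((w[:,:2]*1000).astype(np.float32));print(n,'white',np.round(r[0]),np.round(r[1]))
"
```

```text
[ 0.4667166  -0.37646274  0.18167398] [ 0.0758181   1.11196225 -0.02306874] 0.037590870722618415
top red [476. 230.] [ 569. -414.] [17. 35.] 15.9
top red [378. 219.] [ 589. -159.] [44. 44.] 2.2
top red [423. 153.] [ 770. -278.] [ 8. 52.] 37.9
top blue [254. 218.] [579. 158.] [42. 43.] 7.9
top orange [147. 263.] [450. 402.] [22. 33.] 2.6
top white [ 179. -660.] [273. 115.]
top white [ 453. -403.] [38. 75.]
top white [484. 413.] [105.  28.]
top white [592. 273.] [63. 63.]
top white [638.  32.] [61. 63.]
top white [664. -81.] [63. 63.]
top white [792. 184.] [56. 54.]
top white [802. 656.] [209. 296.]
scene red [218. 249.] [ 685. -279.] [106.   8.] 26.9
scene red [267. 219.] [ 589. -156.] [40. 40.] 2.9
scene red [180. 197.] [ 502. -416.] [74. 14.] 32.3
scene red [491. 124.] [145. 638.] [27. 18.] 89.7
scene blue [379. 215.] [578. 161.] [33. 37.] 9.3
scene white [ 1.029e+03 -1.000e+00] [1342.   73.]
scene white [739. 194.] [65. 69.]
scene white [803. 658.] [209. 296.]
scene white [665. -78.] [70. 71.]
scene white [639.  36.] [69. 65.]
scene white [592. 276.] [71. 70.]
scene white [478. 417.] [142.  64.]
scene white [ 424. -431.] [102.  98.]
scene white [ 154. 1153.] [ 70. 325.]
scene white [ 117. -629.] [318. 222.]
scene white [ -112. -1083.] [642. 182.]
scene white [ -160. -1215.] [741. 108.]
scene white [-436.  781.] [246. 275.]
scene white [-512.  435.] [106. 202.]
scene white [-448. -483.] [143. 248.]
scene white [ -920. -1033.] [303. 136.]
```

The samples lie flat with white backs about 63 mm wide. The stylus and lifter are at their starting pixels, and the small samples are unmoved.

```bash
python3 -c "
from station import ctrl
print(ctrl.hand_in())"
```

```text
the job is handed in; nothing more can be done
None
```

I handed the job in at about 39 s of robot time, with no verdict shown: yellow, green and blue are turned colour down, the shutter was pressed right down and released, and the lifter and stylus are back in place; the blade once pressed on green's edge (6 N, no harm seen) after green was knocked aside, and I viewed 15 pictures against the limit of 14.

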